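# Load a board rack past the chute gate

### The arm

A 7-joint arm with a two-finger parallel gripper is mounted at the origin on the work surface. World frame = base frame: x ahead of the robot, y to its left, z up, the work surface at z = 0. Lengths are in m, angles in rad, forces in N, time in s.
With the tool pointing down it reaches from about 0.425 to 0.925 m from the base axis. Payload 6.8 kg.
Tool frame: the origin (TCP) lies at the very end of the fingers, on their centre line; the grasp point (between the pads) lies 19 mm behind it; z points along the fingers, x is the direction in which the jaws open and shut, and the axes are right-handed (so a half turn about z gives the same grasp; the last joint's range is limited). The gripper opens to 85 mm and grips with 20 to 120 N. Pads are 22 mm wide; open, the fingers measure 114 mm over their backs; the gripper's body (76 mm by 85 mm) begins 54 mm behind the grasp point. The pads swing forward as they close: fully open they stand 13 mm farther back than shut.
Start: joints at [-1.413, 0.477, 0.022, 1.555, -0.011, 1.109, -0.083], TCP at [0.177, 0.651, 0.231] pointing down, gripper open.
Joint ranges: [-2.96, 2.96], [-0.34, 2.1], [-1.41, 1.46], [0.24, 2.44], [-1.37, 4.51], [0.17, 1.92], [-2.96, 2.96]. Speed limits (rad/s): [2.39, 2.39, 3.14, 3.14, 3.14, 3.14, 3.14].

### API

Orientations are given as a rotation vector (axis times angle).
In Python, from bench import r, grab_frame gives the robot as it stands. The module is installed in compiled form; this text tells all that it offers.
- The arm moves only by the tool send_rows, never from a script. Its argument "series" is a list of rows, each a list of 2 entries, a list of its own where there are three numbers: the shift along the tool's x, y, z in m, then the turn, a rotation vector about the tool's x, y, z in units of 5 degrees (1.0 is 5 degrees). A call has 1 to 20 rows; each row shifts and turns the commanded pose from where the row before left it, along the tool's axes as they then stand; what a row does not reach is not made up. A row lasts 1/8 s, in which the tool goes at most 62.5 mm and 10.7 degrees, less where a joint would pass 70% of its speed; a pose out of reach is approached as far as the arm can. A call is refused whole if a number of a shift passes 0.0625 or a number of a turn 1, either way. A call with a gripper value outside its range is refused whole. "fingers" is the closure in counts, from 0 (fully open) to 255 (shut), set as the call begins (left out, the last holds). The fingers move at their own pace and stop on an object; "grip_force" is the grip in N (left out, the last holds). Time passes only in rows, so rows that do not move let the fingers close. It gives the time, the measured TCP pose, the force and the opening at its end, in the units of the state.
- r.get_obs(): the state, without advancing time (a new reading comes with each control period).
- grab_frame(name): name is "scene" or "top" or "wrist"; returns a dict with "frame" (400x640x3 uint8, red, green, blue), "fx", "fy", "cx", "cy" (pixels), "dist_coeffs" ([k1, k2, p1, p2, k3] as OpenCV has them; the pictures are not rectified), "origin" and "rotation" of the camera in the world; the wrist camera has in their place "T_tool_cam" (4x4, takes a point from camera to tool coordinates, whose origin is the TCP and whose axes are the tool frame's). Camera axes: x right, y down, z forward; pixel columns grow to the right and rows downward; lengths in m; the calibration is good to about 2 mm. A picture is of the moment at which its call begins: read the wrist's pose just before it. There is no depth.
- r.hand_in(): hands the job in, once; it reports no verdict.
The state is a dict: "clock": time; "joints": joint angles; "qvel": joint speeds; "tau": joint torques, N m; "tcp_pos": TCP position; "orientation": TCP orientation; "contact_force": force on the tool from outside, world axes, zero at the start; "moment": the same for the moment, N m; "grip_width": finger opening in m.
Only numpy, scipy, OpenCV 4.12 (cv2) and the standard library are available. Lean on these libraries where they do the work, as an engineer would, in place of code of your own. Each camera call takes 0.05 s, during which the arm holds its last target.

### The job

Load the board rack into the tester: with one fingertip swing the red bar outward and hold the yellow gate open, and with the hand's other finger push the rack by its white tab along the chute, under the open gate without touching it, until the rack is fully home against the black end stop. Then let the gate fall shut behind the board carrier and take the hand clear. Only push: never lift the rack, and leave the jar, spool, toroid and screwdriver where they are.

Things in the scene. Friction and masses are not known exactly. Their poses are not given: they have to be found in the camera images.
- chute: Fixed loading chute of a board tester. Origin: on the table, on the chute's centre line, under the gate. x: direction of pushing; y: towards the side with the red bar; z up. Floor 4 mm thick. Two low grey side walls, inner faces y = +-27 mm, outer +-31 mm, top z = 18 mm, from x = -220 to +90 mm; open above.
- end_stop (a point): Face of the black end stop, on the centre line at chute x = +80 mm; stop 62 mm wide, top at z = 30 mm. The rack is home with its nose on it.
- hinge_shaft (a point): Point on the gate's steel hinge shaft, 8 mm thick, along chute x (-215 to +30 mm) at chute y = 36, z = 20 mm, in black bearings 20 mm high (top z = 24 mm). Fingers working the red bar must keep their tips above z = 27 mm.
- gate (a joint): Gate angle about the hinge shaft, rad: 0 shut, 1.1 fully open (stop). It opens as the red bar is pushed outward (chute +y). The rack clears it from 0.6 rad on; 0.85 is a good angle to hold. A spring shuts it: about 2 N at the bar when shut, about 3 N at 0.85 rad. Pushing the rack against the shut gate does not open it.
- gate_flap (a point): Centre of the yellow gate flap, 6 mm thick (chute x = -3 to +3 mm), 36 mm wide, 22 mm high; shut it hangs across the chute at y = -22 to +14 mm, z = 14 to 36 mm. It swings up on a thin arm about the hinge shaft.
- gate_bar (a point): Middle of the red bar of the gate: 8 mm thick, 195 mm long, parallel to the chute (chute x = -215 to -20 mm), on two thin posts, 45 mm from the shaft. At gate angle a its centre line is at chute y = 36 + 45 sin(a), z = 20 + 45 cos(a) mm (shut: y 36, z 65). A finger can slide along it while holding the gate open.
- rack: Loose blue board rack in the chute, about 0.25 kg, axes as the chute's. Origin: under the centre of the board carrier, which is 66 mm long (x), 50 wide, 22 high. Behind it a tail 6 mm high, 30 wide, leads to the push tab. It starts with its nose 13 to 40 mm short of the gate; home, its origin is at chute x = +47 mm and the gate shuts into the space between carrier and tab.
- rack_tab (a point): Rear face (towards -x of the chute: the face to push) of the rack's white upright tab, on its centre line 40 mm above the rack's underside and 97 mm behind the rack's origin. Tab 6 mm thick, 44 mm wide, its top 52 mm above the underside. Home, this face is at chute x = -50 mm.
- jar: Amber glass jar, 48 mm wide, 62 mm high, bystander. Origin: centre of its underside.
- spool: Orange spool, 54 mm wide, 40 mm high, bystander. Origin: centre of its underside.
- toroid: Copper-coloured ring transformer, 72 mm wide, 32 mm high, bystander. Origin: centre of its underside.
- driver: Screwdriver with yellow handle, 160 mm long, lying flat, bystander.
There are look-alikes about, which are no part of the job. There is more than one size of the rack; the job needs the middle-sized.

How it is judged:
By the outcome, as a careful person would: the job done as asked, in the order asked, and still so for the second after the job is handed in, with the robot touching nothing.
It also fails if it takes over 42 s, if anything falls off the work surface, if the arm or the gripper's body presses on something with over 40 N, if the wrist force passes 120 N, or if a joint passes its speed limit or range.

## Working session

There is one attempt and no reset: what is moved stays moved. The work goes in short steps, Python scripts to look and compute and a tool call to move; the robot and the scene stay as the last step left them, time stands still between calls to the robot, and variables do not carry over. Pictures are saved under pics/ and viewed, and the job is handed in when it is done.

Besides the shell and the picture viewer there is one more tool, called after "Emit:" by a JSON object that holds its "fn" and its "kwargs". send_rows: Moves the arm, as the interface text tells. Its arguments: {"type":"object","properties":{"series":{"type":"array"},"fingers":{"type":"number"},"grip_force":{"type":"number"}},"required":["series"]}

```bash
mkdir -p pics; ls; python3 - <<'E'
from bench import r, grab_frame
import cv2, pickle
o=r.get_obs(); print(o)
for n in ["scene","top"]:
    f=grab_frame(n); pickle.dump(f,open(n+'.pkl','wb'))
    cv2.imwrite(f'pics/{n}0.png',f['frame'][:,:,::-1])
    print({k:v for k,v in f.items() if k!='frame'})
E
```

```text
pics
{'clock': 0.0, 'joints': array([-1.4131086 ,  0.47782958,  0.02234452,  1.5564496 , -0.01150118,
        1.1093081 , -0.08311301]), 'qvel': array([ 9.36903986e-04,  3.83195843e-05, -4.02023005e-04, -5.07278169e-04,
        6.46941387e-04,  2.68580315e-04, -1.14260972e-03]), 'tau': array([ 3.79850690e-04, -5.96452904e+01,  1.60761449e+00, -2.81203204e+01,
        1.23296547e-02,  9.27670626e-03, -1.42971876e-05]), 'tcp_pos': array([0.17716259, 0.65071805, 0.23030684]), 'orientation': array([ 2.49521072e+00,  1.90675654e+00, -2.18732845e-03]), 'contact_force': array([ 0.388633  , -0.14499503,  0.70664489]), 'moment': array([ 0.00070323, -0.01671642,  0.02989668]), 'grip_width': 0.085201756759443}
{'fx': 417.98939034686987, 'fy': 417.98939034686987, 'cx': 318.04317858804853, 'cy': 198.43737635527003, 'dist_coeffs': array([0.02720479, 0.        , 0.        , 0.        , 0.        ]), 'origin': array([1.1336064 , 0.32018021, 0.64496601]), 'rotation': array([-1.30978373, -2.21366466,  0.94697242])}
{'fx': 411.71015433290006, 'fy': 411.71015433290006, 'cx': 323.98410074769737, 'cy': 201.95055878977325, 'dist_coeffs': array([-0.06849293,  0.        ,  0.        ,  0.        ,  0.        ]), 'origin': array([0.53172018, 0.01407905, 0.82992495]), 'rotation': array([-2.18352406,  2.14371658, -0.068859  ])}
```

View pics/scene0.png

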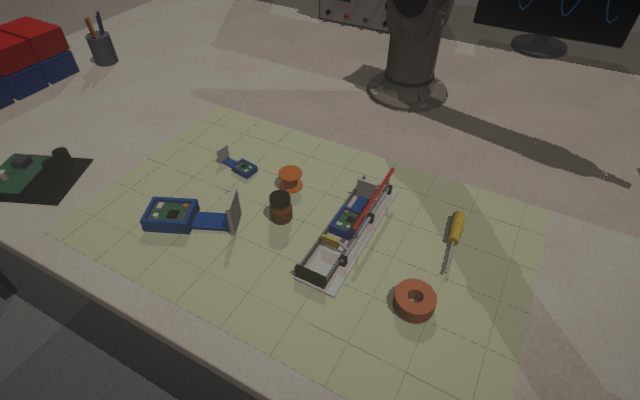

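View pics/top0.png

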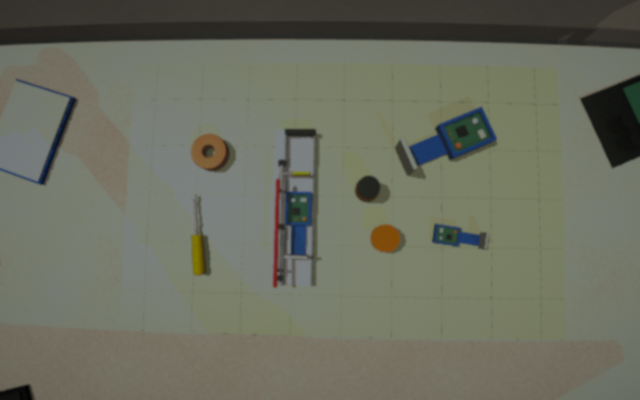

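The middle-sized rack is in the chute: blue carrier at top (300,208), scene (348,220). The look-alikes are a larger one at top (465,135) and a smaller one at (460,237). I'll confirm this in an enlarged crop.

```bash
cat > h.py <<'E'
import numpy as np, cv2, pickle
from scipy.spatial.transform import Rotation as R
def ray(f,uv):
    K=np.array([[f['fx'],0,f['cx']],[0,f['fy'],f['cy']],[0,0,1]])
    p=cv2.undistortPoints(np.array(uv,float).reshape(-1,1,2),K,f['dist_coeffs']).reshape(-1,2)
    d=np.c_[p,np.ones(len(p))]
    return d@R.from_rotvec(f['rotation']).as_matrix().T
def onplane(f,uv,z):
    d=ray(f,uv); o=f['origin']; return o+d*((z-o[2])/d[:,2])[:,None]
def proj(f,P):
    K=np.array([[f['fx'],0,f['cx']],[0,f['fy'],f['cy']],[0,0,1]])
    Rm=R.from_rotvec(f['rotation']).as_matrix()
    q=(np.array(P,float)-f['origin'])@Rm
    return cv2.projectPoints(q,np.zeros(3),np.zeros(3),K,f['dist_coeffs'])[0].reshape(-1,2)
E
python3 - <<'E'
from h import *
t=pickle.load(open('top.pkl','rb'));s=pickle.load(open('scene.pkl','rb'))
a=cv2.resize(t['frame'][115:300,255:345],None,fx=4.,fy=4,interpolation=cv2.INTER_CUBIC)[:600]
a=cv2.resize(t['frame'][120:295,260:340],None,fx=3.4,fy=3.4,interpolation=cv2.INTER_CUBIC)
b=cv2.resize(s['frame'][160:300,285:415],None,fx=4,fy=4,interpolation=cv2.INTER_CUBIC)
c=np.zeros((600,800,3),np.uint8);c[:a.shape[0],:a.shape[1]]=a;c[:b.shape[0],278:278+b.shape[1]]=b[:, :522]
c=np.clip(c*1.6,0,255).astype(np.uint8)
cv2.imwrite('pics/crop0.png',c[:,:,::-1])
E
```

```text
(no output)
```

View pics/crop0.png

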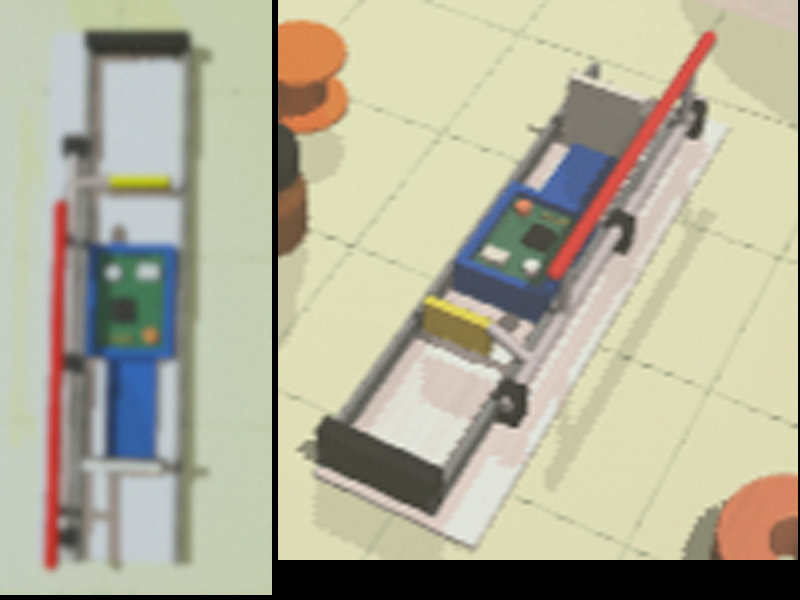

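The crop shows the end stop, the yellow gate, the blue carrier and the white tab in line along the chute, with the red bar on the +y side. Next I'll measure the chute frame.

```bash
cat > m.py <<'E'
from h import *
t=pickle.load(open('top.pkl','rb'));s=pickle.load(open('scene.pkl','rb'))
def mask(f,lo,hi,box):
    h=cv2.cvtColor(f['frame'],cv2.COLOR_RGB2HSV); m=cv2.inRange(h,lo,hi)
    k=np.zeros_like(m); x0,y0,x1,y1=box; k[y0:y1,x0:x1]=255; return m&k
def ends(m):
    ys,xs=np.nonzero(m); p=np.c_[xs,ys].astype(float); c=p.mean(0)
    u=np.linalg.svd(p-c,full_matrices=False)[2][0]; w=(p-c)@u
    return c+u*(w.min()-.5), c+u*(w.max()+.5), len(p)
red=lambda f,b: mask(f,(0,150,90),(6,255,255),b)|mask(f,(174,150,90),(180,255,255),b)
rt=ends(red(t,(265,170,290,295))); rs=ends(red(s,(340,160,400,240)))
print('red',rt,rs)
yt=ends(mask(t,(22,120,80),(34,255,255),(285,165,315,182))); ys=ends(mask(s,(22,120,60),(34,255,255),(315,225,352,255)))
print('yel',yt,ys)
def tri(u1,u2):
    d1=ray(t,[u1])[0];d2=ray(s,[u2])[0]
    A=np.c_[d1,-d2]; x=np.linalg.lstsq(A,s['origin']-t['origin'],rcond=None)[0]
    a=t['origin']+d1*x[0];b=s['origin']+d2*x[1]; return (a+b)/2,np.linalg.norm(a-b)
print('red on z.065',onplane(t,rt[:2],.065), 'scene',onplane(s,rs[:2],.065))
R0=onplane(t,rt[:2],.065)
for e in rt[:2]:
    for g in rs[:2]: print('tri',tri(e,g))
print('yel top z.036',onplane(t,yt[:2],.036))
d=R0[0]-R0[1]; print('len',np.linalg.norm(d),'yaw',np.degrees(np.arctan2(d[1],d[0])))
E
python3 m.py
```

```text
red (array([277.52687052, 179.48689153]), array([274.630985  , 285.51741979]), 217) (array([393.1522557 , 167.50201925]), array([353.09450397, 228.65960645]), 208)
yel (array([292.49608363, 173.42689517]), array([308.50899019, 173.31779365]), 59) (array([320.5140723 , 235.61084315]), array([337.8899871 , 245.44239937]), 134)
red on z.065 [[0.64073493 0.12246935 0.065     ]
 [0.44346615 0.12222884 0.065     ]] scene [[0.44005296 0.12318506 0.065     ]
 [0.64344401 0.12360835 0.065     ]]
tri (array([0.6110336 , 0.13643638, 0.19544378]), np.float64(0.06834565299213813))
tri (array([0.64114956, 0.12277448, 0.06233196]), np.float64(0.00016091177987036094))
tri (array([0.44323987, 0.12296148, 0.06709874]), np.float64(0.0022275318776679466))
tri (array([ 0.45251078,  0.10263585, -0.11709909]), np.float64(0.10704194138013734))
yel top z.036 [[0.6572626  0.09756484 0.036     ]
 [0.65794862 0.0662381  0.036     ]]
len 0.19726892248535716 yaw 0.06985403349008515
```

```bash
cat > m2.py <<'E'
from m import *
O=np.array([.6593,.0863,0])
# end stop edges, dark, top z=.03
m=cv2.inRange(cv2.cvtColor(t['frame'],cv2.COLOR_RGB2GRAY),0,60); k=np.zeros_like(m);k[124:140,280:322]=1;m=m*k
ys_,xs_=np.nonzero(m);print('stop px',xs_.min(),xs_.max(),ys_.min(),ys_.max())
print('stop near-edge on z .03:',onplane(t,[[xs_.min()-.5,ys_.max()+.5],[xs_.max()+.5,ys_.max()+.5]],.03)-O)
# blue carrier
b=mask(t,(100,100,40),(125,255,255),(280,185,318,262)); ys_,xs_=np.nonzero(b)
print('blue px',xs_.min(),xs_.max(),ys_.min(),ys_.max())
print('nose z .026',onplane(t,[[300,ys_.min()-.5]],.026)-O)
print(onplane(t,[[xs_.min()-.5,205],[xs_.max()+.5,205]],.026)-O)
g=cv2.cvtColor(t['frame'],cv2.COLOR_RGB2GRAY)
print('tab col profile', list(zip(range(248,266),g[248:266,296:299].mean(1).astype(int), g[248:266,288:291].mean(1).astype(int))))
print('tab row', list(zip(range(278,322),g[256:258,278:322].mean(0).astype(int))))
E
python3 m2.py|grep -v tri
python3 - <<'E'
from m import *
E
```

```text
red (array([277.52687052, 179.48689153]), array([274.630985  , 285.51741979]), 217) (array([393.1522557 , 167.50201925]), array([353.09450397, 228.65960645]), 208)
yel (array([292.49608363, 173.42689517]), array([308.50899019, 173.31779365]), 59) (array([320.5140723 , 235.61084315]), array([337.8899871 , 245.44239937]), 134)
red on z.065 [[0.64073493 0.12246935 0.065     ]
 [0.44346615 0.12222884 0.065     ]] scene [[0.44005296 0.12318506 0.065     ]
 [0.64344401 0.12360835 0.065     ]]
yel top z.036 [[0.6572626  0.09756484 0.036     ]
 [0.65794862 0.0662381  0.036     ]]
len 0.19726892248535716 yaw 0.06985403349008515
stop px 286 315 130 136
stop near-edge on z .03: [[ 0.07295693  0.02789553  0.03      ]
 [ 0.07367524 -0.03182455  0.03      ]]
blue px 285 311 192 254
nose z .026 [[-0.03618912 -0.0034641   0.026     ]]
[[-0.06338598  0.02640979  0.026     ]
 [-0.06245361 -0.02672364  0.026     ]]
tab col profile [(248, np.int64(56), np.int64(111)), (249, np.int64(56), np.int64(111)), (250, np.int64(56), np.int64(111)), (251, np.int64(56), np.int64(111)), (252, np.int64(56), np.int64(
[... 1710 characters left out ...]
 , 235.61084315]), array([337.8899871 , 245.44239937]), 134)
red on z.065 [[0.64073493 0.12246935 0.065     ]
 [0.44346615 0.12222884 0.065     ]] scene [[0.44005296 0.12318506 0.065     ]
 [0.64344401 0.12360835 0.065     ]]
tri (array([0.6110336 , 0.13643638, 0.19544378]), np.float64(0.06834565299213813))
tri (array([0.64114956, 0.12277448, 0.06233196]), np.float64(0.00016091177987036094))
tri (array([0.44323987, 0.12296148, 0.06709874]), np.float64(0.0022275318776679466))
tri (array([ 0.45251078,  0.10263585, -0.11709909]), np.float64(0.10704194138013734))
yel top z.036 [[0.6572626  0.09756484 0.036     ]
 [0.65794862 0.0662381  0.036     ]]
len 0.19726892248535716 yaw 0.06985403349008515
```

The chute origin is at about (0.659, 0.086), with yaw close to 0. The nose is at chute x ≈ -36, so the tab's rear face should be at about -166 (world x ≈ 0.493). My plan is to turn the hand so the jaws open along chute y. The +y finger's back will push the bar while the -y finger sits behind the tab, with an opening of about 44 mm. First I'll turn and travel.

Emit:
{"fn": "send_rows", "kwargs": {"series": [[[0, 0, 0], [0, 0, -1]], [[0, 0, 0], [0, 0, -1]], [[0, 0, 0], [0, 0, -1]], [[-0.04, 0.045, 0], [0, 0, 0]], [[-0.04, 0.045, 0], [0, 0, 0]], [[-0.04, 0.045, 0], [0, 0, 0]], [[-0.04, 0.045, 0], [0, 0, 0]], [[-0.04, 0.045, 0], [0, 0, 0]], [[-0.05, 0.045, 0], [0, 0, 0]], [[-0.05, 0.02, 0], [0, 0, 0]], [[-0.05, 0, 0], [0, 0, 0]], [[-0.05, 0, 0], [0, 0, 0]], [[-0.05, 0, 0], [0, 0, 0]], [[-0.05, 0, 0], [0, 0, 0]], [[-0.05, 0, 0], [0, 0, 0]], [[0, 0, 0], [0, 0, 0]], [[0, 0, 0], [0, 0, 0]]], "fingers": 123, "grip_force": 20}}

```text
clock: 2.22
tcp_pos: [0.4618, 0.1042, 0.2312]
orientation: [-2.226, -2.217, -0.0]
contact_force: [0.5, 0.5, 0.7]
grip_width: 0.0439
```

```bash
python3 - <<'E'
from h import *
from bench import r, grab_frame
o=r.get_obs(); f=grab_frame('wrist')
T=np.eye(4);T[:3,:3]=R.from_rotvec(o['orientation']).as_matrix();T[:3,3]=o['tcp_pos']
W=T@f['T_tool_cam']; f['origin']=W[:3,3]; f['rotation']=R.from_matrix(W[:3,:3]).as_rotvec()
pickle.dump(f,open('w1.pkl','wb')); print(f['origin'],W[:3,:3].round(2).tolist())
cv2.imwrite('pics/w1.png',f['frame'][:,:,::-1])
E
```

```text
[0.38851507 0.10431188 0.37433641] [[0.0, 0.96, 0.29], [1.0, -0.0, 0.0], [0.0, 0.29, -0.96]]
```

View pics/w1.png

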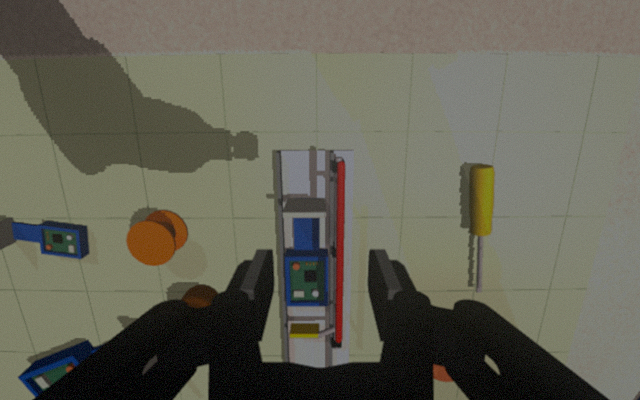

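The wrist view shows the rack in the chute, with the tab at (305,203), carrier (306,278), yellow flap (304,330) and red bar from (341,160) to (338,345). I'll measure from here as a cross-check, and also get the post positions and finger geometry.

```bash
python3 - <<'E' 2>&1 | grep -v tri
from h import *
f=pickle.load(open('w1.pkl','rb')); O=np.array([.6593,.0863,0])
hs=cv2.cvtColor(f['frame'],cv2.COLOR_RGB2HSV)
m=cv2.inRange(hs,(0,150,90),(6,255,255))|cv2.inRange(hs,(174,150,90),(180,255,255)); m[:, :325]=0;m[:,360:]=0
ys,xs=np.nonzero(m)
for a,b in((160,170),(330,345)):
    k=(ys>=a)&(ys<b); print('bar',xs[k].min(),xs[k].max(),onplane(f,[[xs[k].mean(),ys[k].mean()]],.067)-O)
print('bar ends',ys.min(),ys.max(),onplane(f,[[341,ys.min()-.5],[339,ys.max()+.5]],.065)-O)
y=cv2.inRange(hs,(22,120,80),(34,255,255)); y[:310]=0;y[:,:280]=0;y[:,325:]=0
q=np.nonzero(y); print('yel',q[1].min(),q[1].max(),q[0].min(),q[0].max(), onplane(f,[[q[1].min()-.5,q[0].min()+1],[q[1].max()+.5,q[0].min()+1]],.036)-O)
g=cv2.cvtColor(f['frame'],cv2.COLOR_RGB2GRAY)
print('tab rows',list(zip(range(190,220),g[190:220,290:296].mean(1).astype(int))))
b=cv2.inRange(hs,(100,100,40),(125,255,255)); b[:240]=0;b[320:]=0;b[:,:280]=0;b[:,332:]=0
q=np.nonzero(b); print('carrier',q[1].min(),q[1].max(),q[0].min(),q[0].max())
for r_ in(197,198,199,200): print(r_,onplane(f,[[305,r_]],.056)-O)
print(onplane(f,[[(q[1].min()+q[1].max())/2,280],[305,q[0].max()+.5],[305,q[0].min()]],.026)-O)
a=cv2.resize(f['frame'][140:370,220:420],None,fx=3,fy=2.6,interpolation=cv2.INTER_CUBIC)
cv2.imwrite('pics/w1c.png',np.clip(a[:,:,::-1]*1.8,0,255).astype(np.uint8))
E
```

```text
bar 338 344 [[-0.21221685  0.03685942  0.067     ]]
bar 336 341 [[-0.02297711  0.03712629  0.067     ]]
bar ends 162 342 [[-0.21575441  0.03728016  0.065     ]
 [-0.01190322  0.03805365  0.065     ]]
yel 289 317 333 337 [[-0.00040767 -0.02141801  0.036     ]
 [-0.00030364  0.01371512  0.036     ]]
tab rows [(190, np.int64(129)), (191, np.int64(129)), (192, np.int64(128)), (193, np.int64(115)), (194, np.int64(89)), (195, np.int64(85)), (196, np.int64(85)), (197, np.int64(81)), (198, np.int64(67)), (199, np.int64(64)), (200, np.int64(61)), (201, np.int64(62)), (202, np.int64(63)), (203, np.int64(63)), (204, np.int64(63)), (205, np.int64(62)), (206, np.int64(61)), (207, np.int64(63)), (208, np.int64(62)), (209, np.int64(61)), (210, np.int64(62)), (211, np.int64(67)), (212, np.int64(96)), (213, np.int64(122)), (214, np.int64(128)), (215, np.int64(127)), (216, np.int64(126)), (217, np.int64(114)), (218, np.int64(92)), (219, np.int64(89))]
carrier 284 327 240 305
197 [[-0.17880168  0.00265177  0.056     ]]
198 [[-0.17776934  0.00263385  0.056     ]]
199 [[-0.17673511  0.00261589  0.056     ]]
200 [[-0.17569901  0.00259788  0.056     ]]
[[-6.85972523e-02 -1.06883231e-05  2.60000000e-02]
 [-3.37561413e-02 -1.23416038e-03  2.60000000e-02]
 [-1.19604900e-01  3.16901152e-04  2.60000000e-02]]
```

View pics/w1c.png

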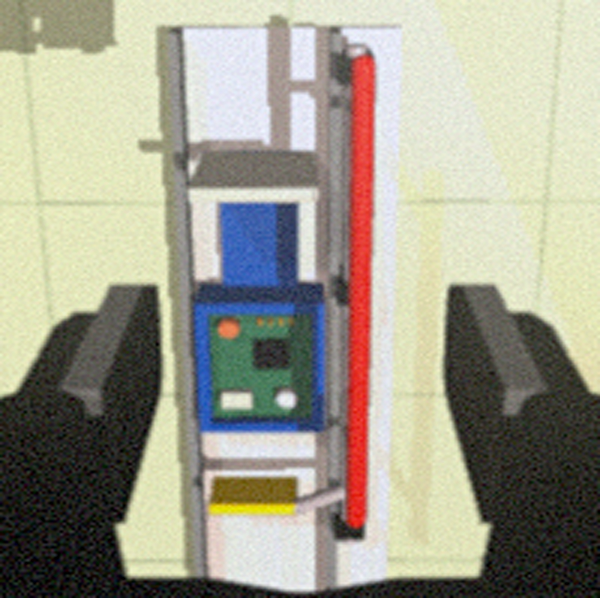

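Two views agree: chute origin (0.659, 0.086), tab rear face at about -165, nose at about -34, and a rear bar post near -205. I'll move behind the tab and inboard of the bar, then go down partway.

Emit:
{"fn": "send_rows", "kwargs": {"series": [[[-0.021, 0.006, 0.03], [0, 0, 0]], [[-0.021, 0.006, 0.03], [0, 0, 0]], [[0, 0, 0.04], [0, 0, 0]], [[0, 0, 0.03], [0, 0, 0]], [[0, 0, 0], [0, 0, 0]]]}}

```text
clock: 2.9
tcp_pos: [0.4721, 0.0627, 0.0994]
orientation: [-2.221, -2.218, 0.007]
contact_force: [0.8, 0.4, -0.4]
grip_width: 0.0443
```

```bash
cat > look.py <<'E'
import sys
from h import *
from bench import r, grab_frame
n=sys.argv[1]
o=r.get_obs(); print(o['clock'],o['tcp_pos'].round(4),o['contact_force'].round(1),o['grip_width'])
out=np.zeros((0,800,3),np.uint8)
s=grab_frame('scene');pickle.dump(s,open(n+'s.pkl','wb'))
w=grab_frame('wrist');T=np.eye(4);T[:3,:3]=R.from_rotvec(o['orientation']).as_matrix();T[:3,3]=o['tcp_pos']
W=T@w['T_tool_cam']; w['origin']=W[:3,3]; w['rotation']=R.from_matrix(W[:3,:3]).as_rotvec();pickle.dump(w,open(n+'w.pkl','wb'))
a=cv2.resize(s['frame'][120:300,280:440],(400,450),interpolation=cv2.INTER_CUBIC)
b=cv2.resize(w['frame'][120:400,200:440],(400,450),interpolation=cv2.INTER_CUBIC)
c=np.clip(np.hstack([a,b])*1.7,0,255).astype(np.uint8)
cv2.imwrite(f'pics/{n}.png',c[:,:,::-1])
E
python3 look.py p2
```

```text
2.9 [0.4721 0.0627 0.0994] [ 0.8  0.4 -0.4] 0.04434326691853016
```

View pics/p2.png

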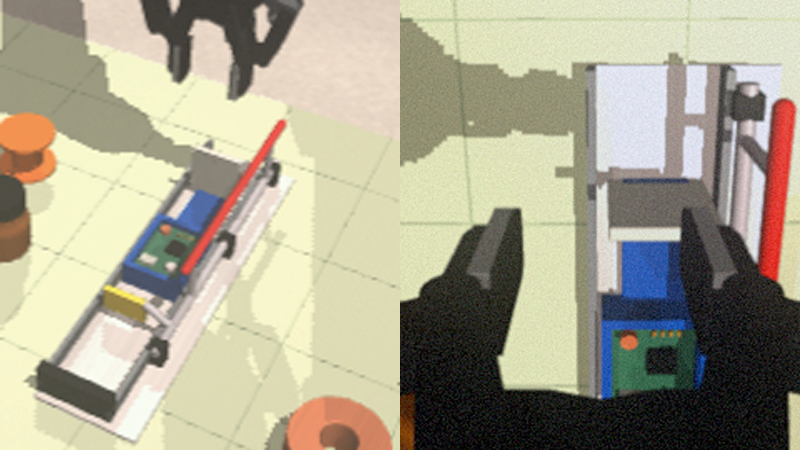

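```bash
python3 - <<'E'
from h import *
w=pickle.load(open('p2w.pkl','rb'));O=np.array([.6593,.0863,0])
P=lambda px,py:[200+(px-400)*.6,120+py*280/450]
print(onplane(w,[P(775,175)],.06)-O,onplane(w,[P(745,140)],.025)-O)
print('bar rear end',onplane(w,[P(784,100)],.065)-O)
print('tab top edge',onplane(w,[P(645,228)],.056)-O, 'top far',onplane(w,[P(645,241)],.056)-O)
tcp=np.array([.4721,.0627,.0994])
# tip edges (tip plane ~ tcp z + .004)
for n,p in dict(Binner=(522,208),Bback=(497,208),Ainner=(681,208),Aback=(712,208),Afront=(735,275),Ablk=(745,228)).items():
    print(n,(onplane(w,[P(*p)],.1034)-tcp).round(4))
E
```

```text
[[-0.18831846  0.03769904  0.06      ]] [[-0.19064474  0.03556222  0.025     ]]
bar rear end [[-0.21762406  0.03656824  0.065     ]]
tab top edge [[-0.16506214 -0.00735021  0.056     ]] top far [[-0.15949009 -0.00722549  0.056     ]]
Binner [[-0.0082 -0.0216  0.004 ]]
Bback [[-0.0082 -0.0284  0.004 ]]
Ainner [[-0.0081  0.0219  0.004 ]]
Aback [[-0.0081  0.0304  0.004 ]]
Afront [[0.0136 0.0382 0.004 ]]
Ablk [[-0.0018  0.0399  0.004 ]]
```

The rear post is at about chute x -189, closer than I'd assumed, so I'll find the front post as well.

```bash
python3 - <<'E'
from h import *
s=pickle.load(open('scene.pkl','rb'));O=np.array([.6593,.0863,0])
a=cv2.resize(s['frame'][165:265,340:400],(480,600*100//75*3//4),interpolation=cv2.INTER_CUBIC)
a=cv2.resize(s['frame'][165:240,340:405],None,fx=8,fy=8,interpolation=cv2.INTER_CUBIC)
cv2.imwrite('pics/post.png',np.clip(a[:,:,::-1]*1.8,0,255).astype(np.uint8))
for x in (-215,-189,-46,-30,-20):
    print(x,(proj(s,[O+[x/1000,.036,.02],O+[x/1000,.036,.061]])-[340,165])*8)
E
```

```text
-215 [[396.92948688 151.89608928]
 [414.56029052  39.18422892]]
-189 [[361.51555725 207.16715533]
 [378.31968898  94.16318838]]
-46 [[142.01290319 550.11175616]
 [152.84846394 436.53056204]]
-30 [[114.46821665 593.19111222]
 [124.4514593  479.68874024]]
-20 [[ 96.90625804 620.66284438]
 [106.33397165 507.22849131]]
```

View pics/post.png

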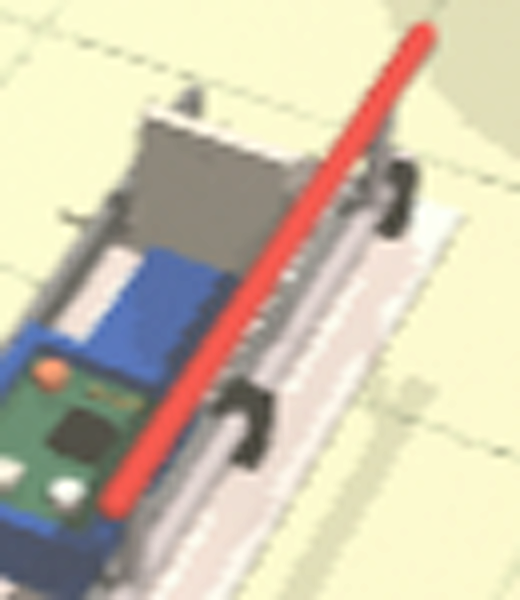

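```bash
python3 - <<'E'
from h import *
s=pickle.load(open('p2w.pkl','rb'));O=np.array([.6593,.0863,0])
a=cv2.resize(s['frame'][165:240,385:445],None,fx=8,fy=8,interpolation=cv2.INTER_CUBIC)
cv2.imwrite('pics/post2.png',np.clip(a[:,:,::-1]*1.8,0,255).astype(np.uint8))
for x in (-215,-205,-200,-189):
    print(x,(proj(s,[O+[x/1000,.036,.02],O+[x/1000,.036,.061]])-[385,165])*8)
E
```

```text
-215 [[187.3066365   45.34054055]
 [333.87531093 161.04111534]]
-205 [[178.83629823 159.93478606]
 [321.35875421 297.49624177]]
-200 [[174.64478526 216.1863552 ]
 [315.1821215  364.19846965]]
-189 [[165.5277002  337.530626  ]
 [301.78802817 507.44686485]]
```

View pics/post2.png

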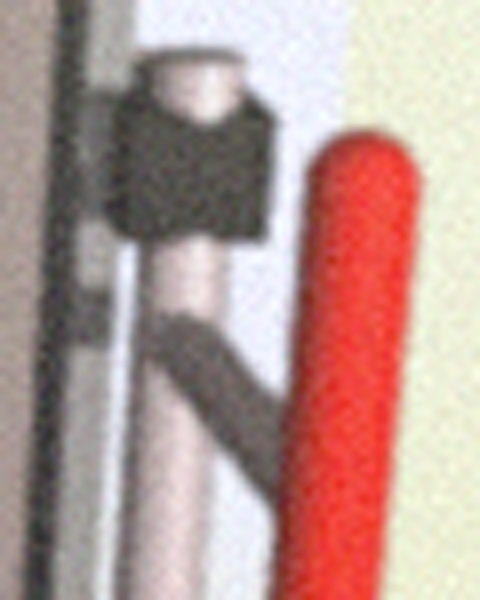

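The wrist view is clear: the rear post is at about -190, and the gap to the tab is about as wide as a finger. I'll yaw the hand about 4° so the bar finger leads a little, go down behind the tab, open partway, step forward past the post and then open fully.

Emit:
{"fn": "send_rows", "kwargs": {"series": [[[0, -0.002, 0.01], [0, 0, 0.8]], [[0, 0, 0.02], [0, 0, 0]], [[0, 0, 0.02], [0, 0, 0]], [[0, 0, 0.015], [0, 0, 0]], [[0, 0, 0], [0, 0, 0]], [[0, 0, 0], [0, 0, 0]]]}}

```text
clock: 3.75
tcp_pos: [0.4724, 0.0619, 0.037]
orientation: [2.301, 2.138, 0.002]
contact_force: [-0.8, -0.5, -0.5]
grip_width: 0.0444
```

```bash
python3 look.py p3
```

```text
3.75 [0.4724 0.0619 0.037 ] [-0.8 -0.5 -0.5] 0.044354372821827644
```

View pics/p3.png

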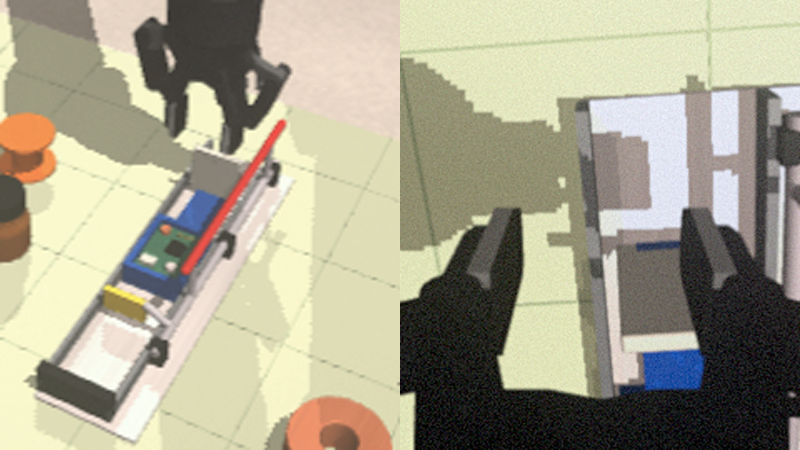

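Emit:
{"fn": "send_rows", "kwargs": {"series": [[[0.007, -0.0005, 0.001], [0, 0, 0]], [[0.007, -0.0005, 0.001], [0, 0, 0]], [[0.007, -0.0005, 0], [0, 0, 0]], [[0.006, -0.0005, 0], [0, 0, 0]], [[0.006, -0.0005, 0], [0, 0, 0]], [[0, 0, 0], [0, 0, 0]], [[0, 0, 0], [0, 0, 0]]]}}

```text
clock: 4.72
tcp_pos: [0.4715, 0.0943, 0.0342]
orientation: [-2.302, -2.137, 0.001]
contact_force: [-0.0, -4.3, 0.8]
grip_width: 0.0441
```

```bash
python3 look.py p4
```

```text
4.725 [0.4715 0.0943 0.0342] [-0.  -4.3  0.8] 0.04413214916019258
```

View pics/p4.png

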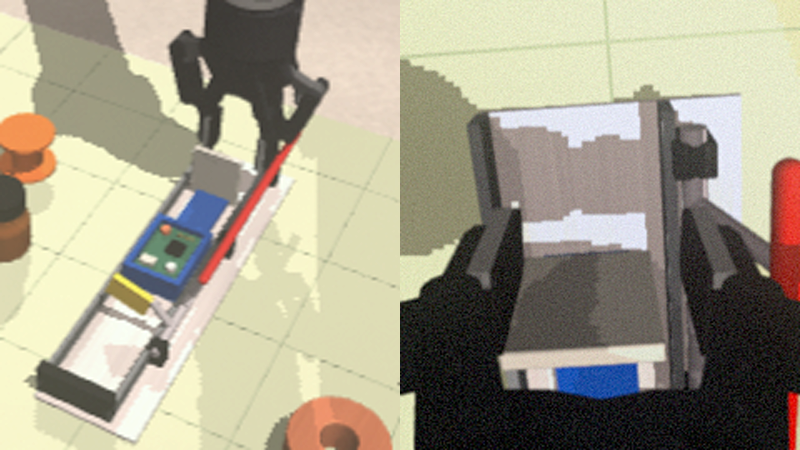

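```bash
cat > ang.py <<'E'
import sys
from h import *
n=sys.argv[1]
O=np.array([.6593,.0863,0])
from scipy.optimize import brentq
def solve(f,uv,name):
    o=f['origin'];d=ray(f,[uv])[0]
    def g(a):
        z=.02+.045*np.cos(a); p=o+d*(z-o[2])/d[2]-O
        return p[1]-(.036+.045*np.sin(a))
    try:a=brentq(g,-.1,1.2)
    except Exception as e: print(name,'no root',g(-.1),g(1.2)); return
    z=.02+.045*np.cos(a); print(name,np.round(uv,1),'angle',round(a,3),'pt',(o+d*(z-o[2])/d[2]-O).round(4))
for k,box in (('s',(320,120,420,260)),('w',(380,120,640,400))):
    f=pickle.load(open(n+k+'.pkl','rb'));h=cv2.cvtColor(f['frame'],cv2.COLOR_RGB2HSV)
    m=cv2.inRange(h,(0,150,70),(6,255,255))|cv2.inRange(h,(174,150,70),(180,255,255))
    x0,y0,x1,y1=box;q=np.zeros_like(m);q[y0:y1,x0:x1]=255;m&=q
    nc,l,st,_=cv2.connectedComponentsWithStats(m);
    i=1+np.argmax(st[1:,4]);ys,xs=np.nonzero(l==i)
    for t in (.3,.6,.9) if k=='s' else (.15,.4):
        yy=int(ys.min()+t*(ys.max()-ys.min())); solve(f,[xs[ys==yy].mean(),yy],k)
E
python3 ang.py p4; python3 ang.py p3
```

```text
s [384.5 194. ] angle 0.356 pt [-0.1349  0.0517  0.0622]
s [374.5 210. ] angle 0.363 pt [-0.0829  0.052   0.0621]
s [364.5 226. ] angle 0.369 pt [-0.0349  0.0522  0.062 ]
w [434. 233.] angle 0.367 pt [-0.2106  0.0522  0.062 ]
w [433.5 254. ] angle 0.369 pt [-0.202   0.0522  0.062 ]
s [381. 186.] angle 0.022 pt [-0.151  0.037  0.065]
s [369. 204.] angle 0.017 pt [-0.0903  0.0367  0.065 ]
s [357.5 222. ] angle 0.03 pt [-0.0352  0.0373  0.065 ]
w [483. 226.] angle 0.044 pt [-0.2112  0.038   0.065 ]
w [480.5 249. ] angle 0.037 pt [-0.2018  0.0377  0.065 ]
```

The gate is at 0.365 rad, and both views agree. I'll step forward past the post, then open to about 0.85.

Emit:
{"fn": "send_rows", "kwargs": {"series": [[[0.001, 0.005, 0], [0, 0, 0]], [[0.001, 0.005, 0], [0, 0, 0]], [[0.006, -0.0005, 0], [0, 0, 0]], [[0.006, -0.0005, 0], [0, 0, 0]], [[0.005, -0.0005, 0], [0, 0, 0]], [[0, 0, 0], [0, 0, 0]], [[0, 0, 0], [0, 0, 0]]]}}

```text
clock: 5.7
tcp_pos: [0.4819, 0.1128, 0.0342]
orientation: [2.302, 2.137, 0.0]
contact_force: [1.3, -4.9, -3.7]
grip_width: 0.044
```

```bash
python3 look.py p5; python3 ang.py p5
```

```text
5.7 [0.4819 0.1128 0.0342] [ 1.3 -4.9 -3.7] 0.044032106689758585
s [390. 200.] angle 0.72 pt [-0.1323  0.0657  0.0538]
s [380.5 216. ] angle 0.733 pt [-0.0816  0.0661  0.0534]
s [370.5 232. ] angle 0.725 pt [-0.0335  0.0659  0.0537]
w [418. 202.] angle 0.769 pt [-0.2097  0.0673  0.0523]
w [416.5 229. ] angle 0.749 pt [-0.1986  0.0667  0.0529]
```

View pics/p5.png

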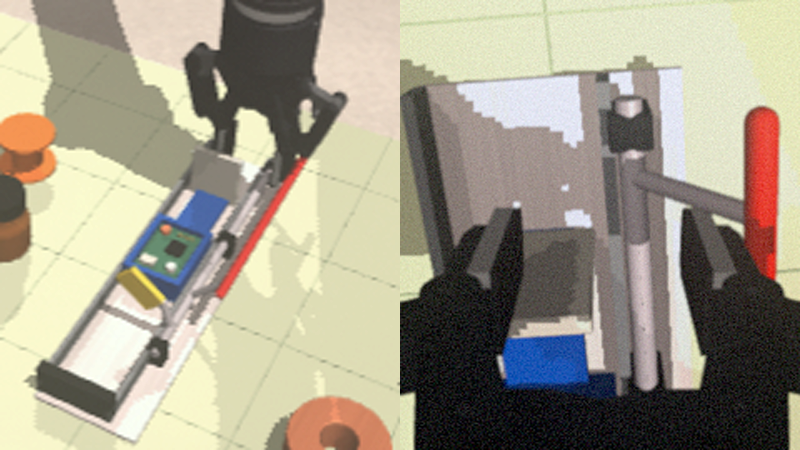

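The gate is at about 0.74. I'll add 4 mm outward, then push the first 35 mm.

Emit:
{"fn": "send_rows", "kwargs": {"series": [[[0.004, 0, 0], [0, 0, 0]], [[0, 0, 0], [0, 0, 0]], [[0.0003, 0.005, 0], [0, 0, 0]], [[0.0003, 0.005, 0], [0, 0, 0]], [[0.0003, 0.005, 0], [0, 0, 0]], [[0.0004, 0.006, 0], [0, 0, 0]], [[0.0004, 0.006, 0], [0, 0, 0]], [[0.0003, 0.005, 0], [0, 0, -0.4]], [[0, 0.003, 0], [0, 0, -0.4]], [[0, 0, 0], [0, 0, 0]]]}}

```text
clock: 7.05
tcp_pos: [0.5151, 0.1164, 0.0337]
orientation: [-2.224, -2.217, 0.005]
contact_force: [-2.6, -4.3, -0.5]
grip_width: 0.0445
```

```bash
python3 look.py p6; python3 ang.py p6
```

```text
7.05 [0.5151 0.1164 0.0337] [-2.6 -4.3 -0.5] 0.0444694246847462
s [388.5 207. ] angle 0.84 pt [-0.1158  0.0695  0.05  ]
s [380. 221.] angle 0.84 pt [-0.0718  0.0695  0.05  ]
s [371.5 235. ] angle 0.84 pt [-0.0306  0.0695  0.05  ]
w [426.5 145. ] angle 0.887 pt [-0.2009  0.0709  0.0484]
w [423. 188.] angle 0.892 pt [-0.1839  0.071   0.0483]
```

View pics/p6.png

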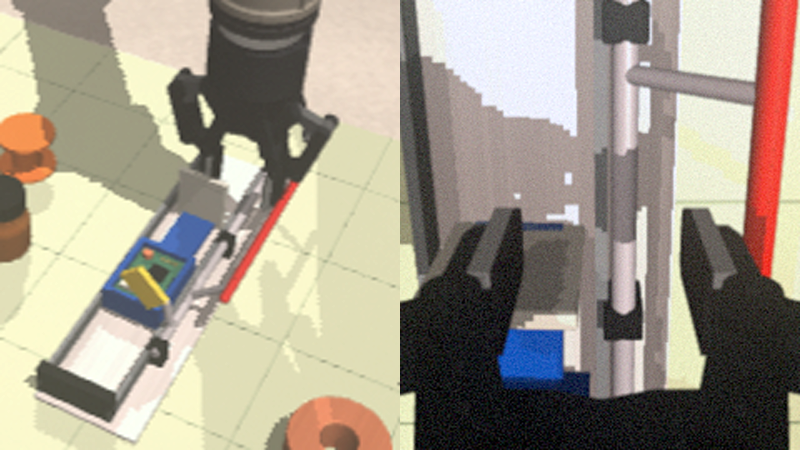

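The gate holds at about 0.85, and the carrier is going under with clearance. Contact is about 2.6 N. I'll continue 70 mm.

Emit:
{"fn": "send_rows", "kwargs": {"series": [[[0, 0.006, 0], [0, 0, 0]], [[0, 0.006, 0], [0, 0, 0]], [[0, 0.006, 0], [0, 0, 0]], [[0, 0.006, 0], [0, 0, 0]], [[0, 0.006, 0], [0, 0, 0]], [[0, 0.006, 0], [0, 0, 0]], [[0, 0.006, 0], [0, 0, 0]], [[0, 0.006, 0], [0, 0, 0]], [[0, 0.006, 0], [0, 0, 0]], [[0, 0.006, 0], [0, 0, 0]], [[0, 0.005, 0], [0, 0, 0]], [[0, 0.005, 0], [0, 0, 0]], [[0, 0, 0], [0, 0, 0]], [[0, 0, 0], [0, 0, 0]]]}}

```text
clock: 8.9
tcp_pos: [0.5855, 0.1162, 0.0337]
orientation: [-2.225, -2.216, 0.004]
contact_force: [-2.3, -3.8, -1.2]
grip_width: 0.0441
```

```bash
python3 look.py p7; python3 ang.py p7
```

```text
8.9 [0.5855 0.1162 0.0337] [-2.3 -3.8 -1.2] 0.04410083761125158
s [379.5 222. ] angle 0.845 pt [-0.069   0.0697  0.0499]
s [374.5 230. ] angle 0.839 pt [-0.045   0.0695  0.0501]
s [370.5 237. ] angle 0.849 pt [-0.0254  0.0698  0.0497]
w [427. 145.] angle 0.893 pt [-0.1305  0.071   0.0482]
w [422.5 188. ] angle 0.874 pt [-0.1136  0.0705  0.0489]
```

View pics/p7.png

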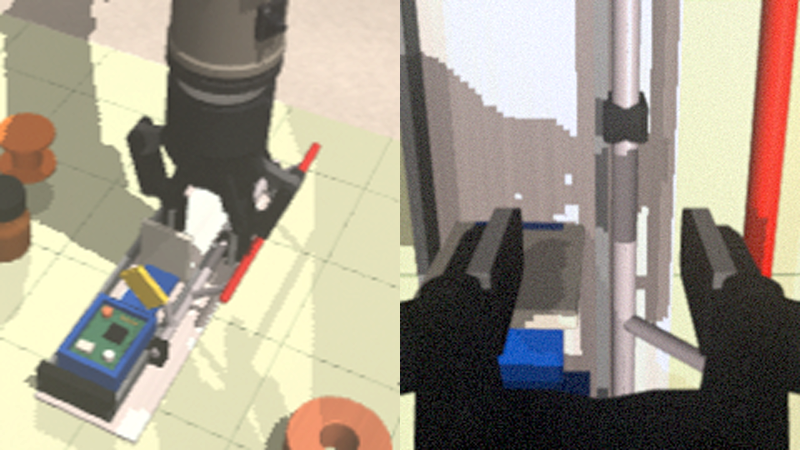

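```bash
python3 - <<'E'
from h import *
w=pickle.load(open('p7w.pkl','rb'));O=np.array([.6593,.0863,0])
P=lambda px,py:[200+(px-400)*.6,120+py*280/450]
for z,p in ((.02,(628,322)),(.034,(660,340)),(.046,(695,362))): print(onplane(w,[P(*p)],z)-O)
# rear post same method in p6
w=pickle.load(open('p6w.pkl','rb'))
for z,p in ((.02,(632,75)),(.034,(680,83)),(.046,(750,95))): print(onplane(w,[P(*p)],z)-O)
E
```

```text
[[-0.03084576  0.03875111  0.02      ]]
[[-0.03436703  0.04785709  0.034     ]]
[[-0.03591965  0.05659043  0.046     ]]
[[-0.18715717  0.03905129  0.02      ]]
[[-0.18759548  0.0508424   0.034     ]]
[[-0.18698207  0.06615788  0.046     ]]
```

The front post is at about -34, and the finger will stop at -50, so it's clear. I'll push the last 12 mm gently until I feel the stop.

Emit:
{"fn": "send_rows", "kwargs": {"series": [[[0, 0.004, 0], [0, 0, 0]], [[0, 0.003, 0], [0, 0, 0]], [[0, 0.003, 0], [0, 0, 0]], [[0, 0.001, 0], [0, 0, 0]], [[0, 0, 0], [0, 0, 0]]]}}

```text
clock: 9.62
tcp_pos: [0.5962, 0.1163, 0.0337]
orientation: [-2.224, -2.216, 0.005]
contact_force: [-4.1, -3.5, 0.4]
grip_width: 0.0442
```

Emit:
{"fn": "send_rows", "kwargs": {"series": [[[0, 0.001, 0], [0, 0, 0]], [[0, 0.001, 0], [0, 0, 0]], [[0, 0, 0], [0, 0, 0]]]}}

```text
clock: 10.0
tcp_pos: [0.598, 0.1162, 0.0337]
orientation: [-2.224, -2.216, 0.005]
contact_force: [-4.4, -4.3, -0.5]
grip_width: 0.0441
```

Emit:
{"fn": "send_rows", "kwargs": {"series": [[[0, 0.001, 0], [0, 0, 0]], [[0, 0.001, 0], [0, 0, 0]], [[0, 0, 0], [0, 0, 0]]]}}

```text
clock: 10.38
tcp_pos: [0.5988, 0.1162, 0.0337]
orientation: [-2.223, -2.214, 0.008]
contact_force: [-7.8, -4.6, 3.6]
grip_width: 0.0441
```

```bash
python3 look.py p8; python3 ang.py p8
```

```text
10.375 [0.5988 0.1162 0.0337] [-7.8 -4.6  3.6] 0.04405459075933061
s [377. 226.] angle 0.842 pt [-0.0569  0.0696  0.05  ]
s [373.5 232. ] angle 0.848 pt [-0.0396  0.0697  0.0498]
s [369.5 238. ] angle 0.832 pt [-0.0218  0.0693  0.0503]
w [427.5 145. ] angle 0.907 pt [-0.117   0.0714  0.0477]
w [423. 188.] angle 0.886 pt [-0.1001  0.0709  0.0485]
```

View pics/p8.png

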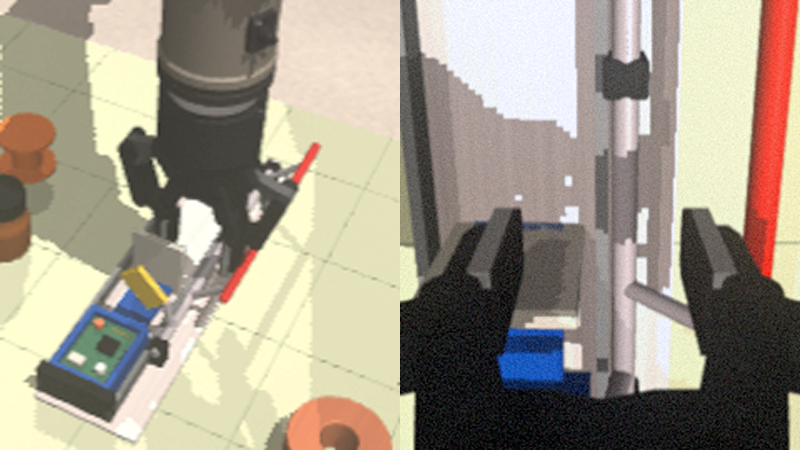

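Emit:
{"fn": "send_rows", "kwargs": {"series": [[[0, 0.001, 0], [0, 0, 0]], [[0, 0.001, 0], [0, 0, 0]], [[0, 0, 0], [0, 0, 0]], [[0, 0, 0], [0, 0, 0]]]}}

```text
clock: 10.98
tcp_pos: [0.5989, 0.1162, 0.0336]
orientation: [-2.222, -2.212, 0.012]
contact_force: [-13.7, -3.8, 9.4]
grip_width: 0.0442
```

It stalled at 13.7 N, with the TCP x where home predicts (0.598). I'll back off the tab, then bring the hand inward at a gentle pace so the gate shuts.

Emit:
{"fn": "send_rows", "kwargs": {"series": [[[0, -0.003, 0], [0, 0, 0]], [[0, -0.004, 0], [0, 0, 0]], [[0, -0.005, 0], [0, 0, 0]], [[0, -0.005, 0], [0, 0, 0]], [[0, 0, 0], [0, 0, 0]], [[-0.005, 0, 0], [0, 0, 0]], [[-0.005, 0, 0], [0, 0, 0]], [[-0.005, 0, 0], [0, 0, 0]], [[-0.005, 0, 0], [0, 0, 0]], [[-0.005, 0, 0], [0, 0, 0]], [[-0.005, 0, 0], [0, 0, 0]], [[-0.005, 0, 0], [0, 0, 0]], [[-0.005, 0, 0], [0, 0, 0]], [[-0.005, 0, 0], [0, 0, 0]], [[-0.005, 0, 0], [0, 0, 0]], [[-0.004, 0, 0], [0, 0, 0]], [[0, 0, 0], [0, 0, 0]]]}}

```text
clock: 13.1
tcp_pos: [0.5867, 0.0619, 0.0343]
orientation: [2.227, 2.216, -0.0]
contact_force: [-0.2, -0.4, -0.5]
grip_width: 0.0444
```

```bash
python3 look.py p9; python3 ang.py p9
```

```text
13.1 [0.5867 0.0619 0.0343] [-0.2 -0.4 -0.5] 0.04435117535380421
s [381. 186.] angle 0.022 pt [-0.151  0.037  0.065]
s [369. 204.] angle 0.017 pt [-0.0903  0.0367  0.065 ]
s [357.5 222. ] angle 0.03 pt [-0.0352  0.0373  0.065 ]
w [503. 147.] angle 0.035 pt [-0.1308  0.0376  0.065 ]
w [495.4 194. ] angle 0.03 pt [-0.1142  0.0374  0.065 ]
```

View pics/p9.png

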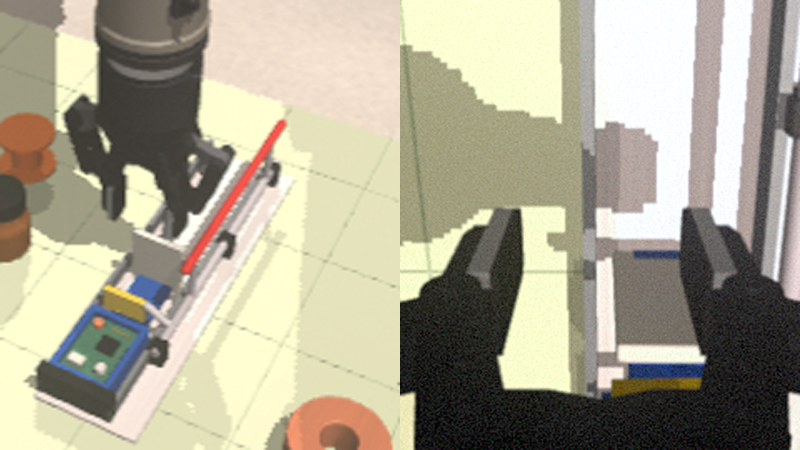

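The gate is shut: the bar's angle matches its start reading, and the flap sits between carrier and tab. I'll lift clear and back away.

Emit:
{"fn": "send_rows", "kwargs": {"series": [[[0, 0, -0.015], [0, 0, 0]], [[0, 0, -0.03], [0, 0, 0]], [[0, 0, -0.04], [0, 0, 0]], [[0, 0, -0.05], [0, 0, 0]], [[0, 0, -0.05], [0, 0, 0]], [[0.04, -0.03, 0], [0, 0, 0]], [[0.05, -0.03, 0], [0, 0, 0]], [[0.05, -0.03, 0], [0, 0, 0]], [[0.05, 0, 0], [0, 0, 0]], [[0.05, 0, 0], [0, 0, 0]], [[0.05, 0, 0], [0, 0, 0]], [[0.05, 0, 0], [0, 0, 0]], [[0.05, 0, 0], [0, 0, 0]], [[0, 0, 0], [0, 0, 0]]]}}

```text
clock: 14.95
tcp_pos: [0.4957, 0.458, 0.2198]
orientation: [-2.217, -2.223, -0.002]
contact_force: [-0.2, -1.2, 0.5]
grip_width: 0.0443
```

```bash
python3 look.py p10; python3 ang.py p10; python3 - <<'E'
from h import *
from bench import grab_frame
t=grab_frame('top');t0=pickle.load(open('top.pkl','rb'));O=np.array([.6593,.0863,0])
cv2.imwrite('pics/top10.png',np.clip(t['frame'][:,:,::-1]*1.6,0,255).astype(np.uint8))
s=pickle.load(open('p10s.pkl','rb'));s0=pickle.load(open('scene.pkl','rb'))
hs=cv2.cvtColor(t['frame'],cv2.COLOR_RGB2HSV)
b=cv2.inRange(hs,(100,100,40),(125,255,255));b[:135]=0;b[262:]=0;b[:,:280]=0;b[:,318:]=0
q=np.nonzero(b);print('blue',q[0].min(),q[0].max(),q[1].min(),q[1].max());print('nose',onplane(t,[[300,q[0].min()-.5]],.026)-O)
d=cv2.absdiff(s['frame'],s0['frame']).max(2)
for n,(x0,y0,x1,y1) in dict(jar=(266,188,295,226),spool=(274,163,305,193),toroid=(388,276,440,325),driver=(440,205,470,275)).items(): print(n,(d[y0:y1,x0:x1]>40).sum())
E
```

```text
14.95 [0.4957 0.458  0.2198] [-0.2 -1.2  0.5] 0.0443020162063119
s [381. 186.] angle 0.022 pt [-0.151  0.037  0.065]
s [369. 204.] angle 0.017 pt [-0.0903  0.0367  0.065 ]
s [357.5 222. ] angle 0.03 pt [-0.0352  0.0373  0.065 ]
blue 135 193 287 313
nose [[ 0.07837882 -0.00054767  0.026     ]]
jar 0
spool 0
toroid 0
driver 501Traceback (most recent call last):
  File "ang.py", line 19, in <module>
    i=1+np.argmax(st[1:,4]);ys,xs=np.nonzero(l==i)
        ~~~~~~~~~^^^^^^^^^^
    return _wrapfunc(a, 'argmax', axis=axis, out=out, **kwds)
    return bound(*args, **kwds)
ValueError: attempt to get argmax of an empty sequence
```

View pics/p10.png

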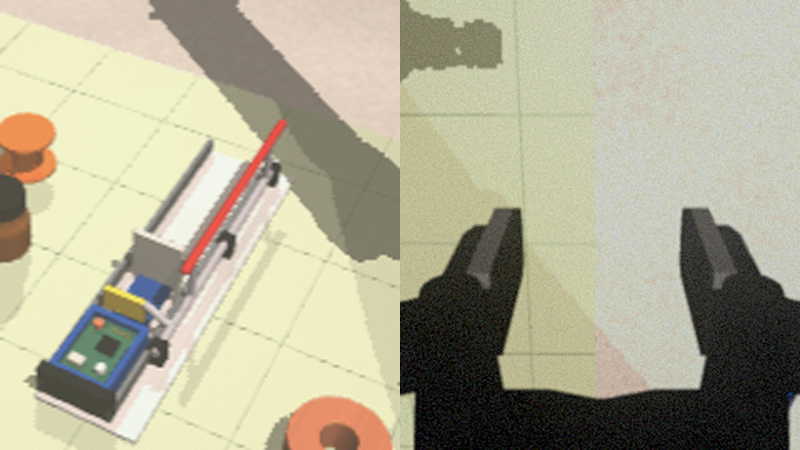

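View pics/top10.png

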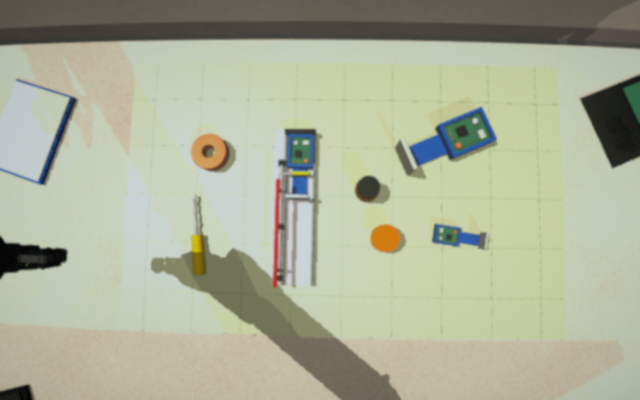

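My nose reading was cut off by the mask box, since row 135 is the box edge. I'll re-measure from the saved top picture before handing in.

```bash
python3 - <<'E'
from h import *
t=pickle.load(open('top.pkl','rb'));O=np.array([.6593,.0863,0])
im=cv2.imread('pics/top10.png');hs=cv2.cvtColor(im,cv2.COLOR_BGR2HSV)
b=cv2.inRange(hs,(100,100,60),(125,255,255));b[:115]=0;b[262:]=0;b[:,:280]=0;b[:,318:]=0
q=np.nonzero(b.sum(1)>255*6)[0];print(q.min(),q.max(),onplane(t,[[300,q.min()-.5]],.026)-O)
# carrier rear top edge / tab top
g=im.mean(2);print(list(zip(range(190,206),g[190:206,302:306].mean(1).astype(int))))
for v in (198.5,199.5,200.5): print(v,onplane(t,[[300,v]],.056)[0,0]-O[0])
import os
cv2.imwrite('pics/end.png',cv2.resize(im[120:215,265:335],None,fx=6,fy=6,interpolation=cv2.INTER_CUBIC))
E
```

```text
134 193 [[ 0.08042166 -0.00049453  0.026     ]]
[(190, np.int64(107)), (191, np.int64(106)), (192, np.int64(109)), (193, np.int64(121)), (194, np.int64(149)), (195, np.int64(178)), (196, np.int64(186)), (197, np.int64(161)), (198, np.int64(118)), (199, np.int64(101)), (200, np.int64(121)), (201, np.int64(151)), (202, np.int64(182)), (203, np.int64(201)), (204, np.int64(209)), (205, np.int64(210))]
198.5 -0.05292690572169367
199.5 -0.05482739947034543
200.5 -0.0567270548530856
```

View pics/end.png

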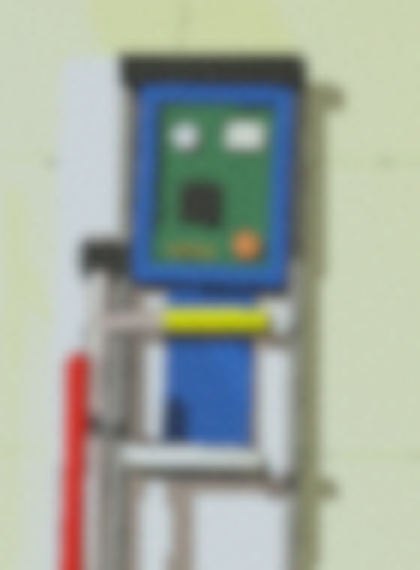

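The enlarged crop shows the nose against the black end stop (measured at +80 mm) and the gate shut between carrier and tab. I'm handing in.

```bash
python3 -c "
from bench import r
print(r.hand_in())"
```

```text
the job is handed in; nothing more can be done
None
```

The middle-sized rack is home in the tester and the gate is shut behind the carrier. I handed the job in at about 15 s of robot time. No verdict was reported.

**What I did:** I swung the red bar out with the back of one finger and held the gate at about 0.85 rad. With the other finger I pushed the white tab about 115 mm until the rack stalled on the end stop at about 14 N. I then backed off the tab, let the gate shut slowly, and lifted the hand clear.

**Last checks:**
- **Rack:** The nose measures at chute x = +80 mm, as it should when home. That is within the 2 mm calibration.
- **Gate:** The bar angle reads the same as at the start (0.02 to 0.03 rad, which I take as shut). The flap sits between carrier and tab.
- **Gate clearance:** The gate read 0.83 to 0.91 rad in every picture during the push, and I saw no contact with the rack in them.
- **Bystanders:** The jar, spool and toroid show no pixel change. The screwdriver's region of the scene image did change; in the top view it looks to be where it started, with the arm's shadow falling across it.

**Checks that failed or disagreed:**
- **First nose reading:** My first final reading, 78 mm, was cut off by my own mask box, so I re-measured it.
- **Post position:** The scene and wrist cameras differed by about 10 mm on the bar's rear post. I used the wrist value.
- **Last angle check:** It had no wrist reading, because the bar was out of the wrist camera's view, so it rests on the scene camera alone.
- **Tab reading:** A rough look at the tab's rear face in the last picture did not pin it to better than about 5 mm, so I relied on the nose and the stall.

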